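# Third hand at a pottery join: press the broken end onto the clamped plaque

### The job

Dry-fit the loose end piece of the terracotta plaque for me: take it from the felt mat, lay it on the jig board with its break against the matching break of the clamped plaque, edges in line, faces level and the join closed, bringing the two together gently. Then keep it pressed lengthwise into the join with a steady 10 N or so (between 5 and 15 N) as my third hand while I tape it: hold that push for at least two seconds and finish while still holding and pressing, without letting go. Leave the other sherd, the tape roll and the jar where they are.

Things in the scene. Friction and masses are not known exactly. Their poses are not given: they have to be found in the camera images.
- fragment_center (a point): Centre, half-way up, of the loose end piece: flat terracotta strip, 85 mm long (x), 56 wide (y, the way to grip it), 28 thick (32 over two mouldings and one across its finished end), 200-330 g, a rosette on its face. +x runs from its square finished end to its jagged broken end, z up; underside 14 mm below. Starts face up on a fixed grey felt mat (170 x 290 x 4 mm) on the bench. Hold its rear half.
- fragment_break (a point): Middle of the fragment's broken end, half-way up: 42.5 mm ahead of fragment_center along x; same axes. The break is upright and zigzag; its x at y, in mm from here: -5 at y -28, +6 at y -10, -2 at y +6, +4 at y +28, straight in between.
- plaque_join (a point): Middle of the clamped plaque's break, half-way up, 14 mm above the jig board's top. +x is the way to press (lengthwise into the plaque), y across, z up. The break is the exact counterpart of the fragment's: fitted, fragment_break coincides with it and the axes are parallel. The board before it (-x) is bare: 120 mm long, 170 wide. Stiff: some tens of N per mm. Bearing down on the board costs push by friction.
- plaque: The clamped main part of the plaque: terracotta, 130 mm long, 56 wide, 28 thick (32 over its two mouldings), two rosettes. Held rigidly in the jig. Origin on its underside, 14 mm below plaque_join; same axes.
- jig: The joining jig, fixed on the bench: plywood board 285 x 170 x 12 mm with cork-lined wooden cheeks and end stop round the plaque, and two aluminium hold-down bars with wing nuts across it (up to 75 mm above the bench, none nearer than 45 mm beyond the join). Origin on the bench, 26 mm below plaque_join; same axes.
- other_sherd_center (a point): Middle, half-way up, of another terracotta sherd on the mat, to be left alone: about 60 x 44 mm, 18 thick, one slanting straight break, one moulding. Lies on either side of the fragment, about 140 mm from it.
- tape_roll: Roll of masking tape lying flat on the bench beside the jig (its +y side), 96 mm across, 25 high; origin at the centre of its underside. To be left alone.
- adhesive_jar: Small brown glass jar with a black lid on the bench beside the jig (its -y side), 44 mm across, 58 high; origin at the centre of its underside. To be left alone.
There are look-alikes about, which are no part of the job. Leave any purple or red look-alike of the part that bears fragment_center alone.

How it is judged (in metres and radians):
On the way:
1. the fragment fits the plaque (break to break, in line, level) and is pressed into the join with 5 to 15 N for two seconds (x of fragment_break in the frame of plaque_join between -0.004 and 0.004 m and y of fragment_break in the frame of plaque_join between -0.004 and 0.004 m and z of fragment_break in the frame of plaque_join between -0.004 and 0.004 m and angle between the x axis of fragment_break and the x axis of plaque_join, either way round below 0.08 rad and angle between fragment_break's own z axis and vertical below 0.08 rad and contact force between fragment and plaque between 5 and 15 N), for 2 s.
At the end, for the whole second after the job is handed in: Through the last second the fingers still hold the fragment (over 3 N), it bears on the plaque with 5 to 15 N, and fragment_break lies on plaque_join within 4 mm lengthwise, sideways and in height, in line and level within 0.08 rad, at rest (all of step 1 and contact force between the fingers and fragment above 3 N and linear speed of fragment below 0.01 m/s); the arm keeps its last pose, push and grip.
It fails at once if the fragment is driven into the plaque with more than 40 N, which chips the break (contact force between fragment and plaque above 40 N).
It fails at once if the other sherd, the tape roll or the jar is shifted by more than 20 mm (distance of any of other_sherd_center, tape_roll, adhesive_jar from where it was at the start of the episode above 0.02 m).
It also fails if it takes over 51 s, if anything falls off the work surface, if the arm or the gripper's body presses on something with over 40 N, if the wrist force passes 120 N, or if a joint passes its speed limit or range.

### The arm

A 6-joint arm with a two-finger parallel gripper is mounted at the origin on the work surface. World frame = base frame: x ahead of the robot, y to its left, z up, the work surface at z = 0. Lengths are in mm, angles in rad, forces in N, time in s.
With the tool pointing down it reaches from about 375 to 750 mm from the base axis. Payload 9 kg.
Tool frame: the origin (TCP) lies on the mounting face of the last link; the fingertips stand 173 mm ahead of it and the grasp point (between the pads) lies 155 mm ahead of it; z points along the fingers, x is the direction in which the jaws open and shut, and the axes are right-handed (so a half turn about z gives the same grasp; the last joint's range is limited). The gripper opens to 85 mm and grips with 20 to 120 N. Pads are 22 mm wide; open, the fingers measure 114 mm over their backs; the gripper's body (76 mm by 85 mm) begins 54 mm behind the grasp point. The pads swing forward as they close: fully open they stand 13 mm farther back than shut.
Start: joints at [-1.445, 0.104, 0.097, 1.564, 0, 1.353], TCP at [202.249, -564.9, 404.731] pointing down, gripper open.
Joint ranges: [-2.99, 2.99], [-0.84, 1.86], [-1.1, 1.16], [-1.84, 2.11], [-1.51, 1.56], [-3.14, 3.14]. Speed limits (rad/s): [2.22, 2.22, 2.57, 3.14, 3.14, 3.14].

### API

Orientations are given as a rotation vector (axis times angle).
In Python, from station import bot gives the robot as it stands.
- The arm moves only by the tool play_rows, never from a script. Its argument "rows" is a list of rows, each an object of numbers: "dx", "dy", "dz": the shift along the tool's x, y, z in cm; "ax", "ay", "az": the turn, a rotation vector about the tool's x, y, z in rad; "claw": the finger opening in cm, from 0 to 8.54. A call has 1 to 12 rows; each row shifts and turns the commanded pose from where the row before left it, along the tool's axes as they then stand; what a row does not reach is not made up. A row lasts 1/12 s, in which the tool goes at most 41.7 mm and 7.16 degrees, less where a joint would pass 70% of its speed; a pose out of reach is approached as far as the arm can. A call is refused whole if a number of a shift passes 4.17 or a number of a turn 0.125, either way. A call with a gripper value outside its range is refused whole. The fingers move at their own pace and stop on an object; the grip force is fixed at half the most. Time passes only in rows, so rows that do not move let the fingers close. It gives the time, the measured TCP pose, the force and the opening at its end, in the units of the state.
- bot.observe(): the state, without advancing time (a new reading comes with each control period).
- bot.capture(name): name is "scene" or "side" or "wrist"; returns the picture (420x560x3 uint8, blue, green, red); there is no depth.
- bot.camera_model(name): a dict with "fx", "fy", "cx", "cy" (pixels), "R" (3x3) and "t" (3): a world point X has camera coordinates R X + t. Camera axes: x right, y down, z forward; pixel columns grow to the right and rows downward; lengths in mm; the calibration is good to about 2 mm. The wrist camera is an equidistant fisheye: a pixel r from the principal point sees the ray r / f radians off the axis. A picture is of the moment at which its call begins: read the wrist's pose just before it. camera_model takes no time and is no camera call; for the wrist camera it gives the pose at the moment of the call.
- bot.sign_off(): hands the job in, once; it reports no verdict.
The state is a dict: "t": time; "joint_pos": joint angles; "qvel": joint speeds; "tau": joint torques, N m; "eef_pos": TCP position; "tcp_rot": TCP orientation; "ft_force": force on the tool from outside, world axes, zero at the start; "ft_torque": the same for the moment, N m; "gripper_width": finger opening in mm.
Only numpy, scipy, OpenCV 4.12 (cv2) and the standard library are available. Lean on these libraries where they do the work, as an engineer would, in place of code of your own. Each camera call takes 0.05 s, during which the arm holds its last target.

## Working session

There is one attempt and no reset: what is moved stays moved. The work goes in short steps, Python scripts to look and compute and a tool call to move; the robot and the scene stay as the last step left them, time stands still between calls to the robot, and variables do not carry over. Pictures are saved under pics/ and viewed, and the job is handed in when it is done.

Besides the shell and the picture viewer there is one more tool, called as name(argument=value, ...) on one line, values as JSON. play_rows: Moves the arm, as the interface text tells. Its arguments: {"type":"object","properties":{"rows":{"type":"array","items":{"type":"object","properties":{"dx":{"type":"number"},"dy":{"type":"number"},"dz":{"type":"number"},"ax":{"type":"number"},"ay":{"type":"number"},"az":{"type":"number"},"claw":{"type":"number"}}}}},"required":["rows"]}

```bash
mkdir -p pics; ls; python3 - <<'E'
from station import bot
import cv2
print(bot.observe())
for n in ("scene","side","wrist"):
    cv2.imwrite(f"pics/{n}0.png",bot.capture(n))
    m=bot.camera_model(n);print(n,m)
E
```

```text
pics
{'t': 0.0, 'joint_pos': array([-1.44468165e+00,  1.04743677e-01,  9.64405209e-02,  1.56388683e+00,
       -9.88894301e-06,  1.35310335e+00]), 'qvel': array([ 1.96264524e-03,  6.65473579e-05,  4.61120605e-04,  2.78173972e-04,
        2.93769268e-04, -4.14237887e-04]), 'tau': array([ 1.36302035e-03, -5.56918073e+01,  5.03655946e+01,  1.62884861e-02,
       -4.88032356e-05,  3.04426828e-05]), 'eef_pos': array([ 202.24273827, -564.77553203,  403.88034901]), 'tcp_rot': array([-2.56785904e+00,  1.80811401e+00,  1.48648025e-03]), 'ft_force': array([0.29868825, 0.27430101, 1.16064541]), 'ft_torque': array([-0.04212438, -0.00738823,  0.06853401]), 'gripper_width': 85.57188381812051}
scene {'fx': 397.4407125501521, 'fy': 397.4407125501521, 'cx': 276.4839363245119, 'cy': 208.00384970167383, 'R': array([[-0.50065535,  0.86561109, -0.00785174],
       [ 0.4945426 ,  0.27856741, -0.82330299],
       [-0.71047297, -0.41607407, -0.56754782]]), 't': array([ 339.43505093, -194.54838771, 1446.89617905])}
side {'fx': 382.12587962707295, 'fy': 382.12587962707295, 'cx': 270.00134154189584, 'cy': 204.23124260119891, 'R': array([[-0.98272051, -0.18497631, -0.00664623],
       [-0.09990167,  0.56028946, -0.82225019],
       [ 0.15582062, -0.80737815, -0.56908739]]), 't': array([ 524.73838357,  126.55433341, 1056.04534113])}
wrist {'fx': 325.19226210127806, 'fy': 325.19226210127806, 'cx': 281.9088159520749, 'cy': 207.0417619881696, 'R': array([[ 0.33803518, -0.9411326 , -0.00128543],
       [-0.90159168, -0.32422405,  0.28637598],
       [-0.26993454, -0.09564622, -0.95811646]]), 't': array([-598.39538513,  -36.82701657,  379.13915203])}
```

View pics/scene0.png

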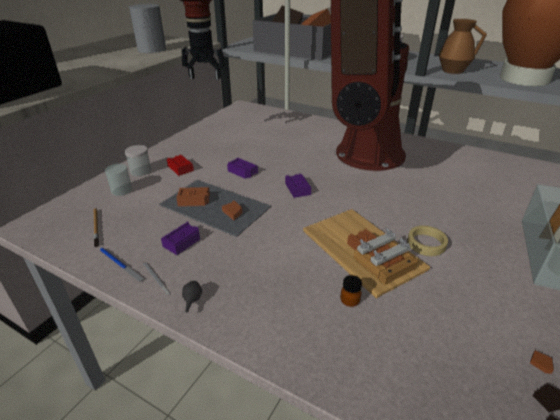

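View pics/side0.png

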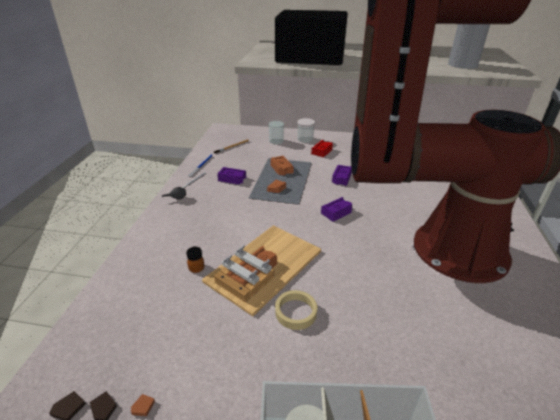

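View pics/wrist0.png

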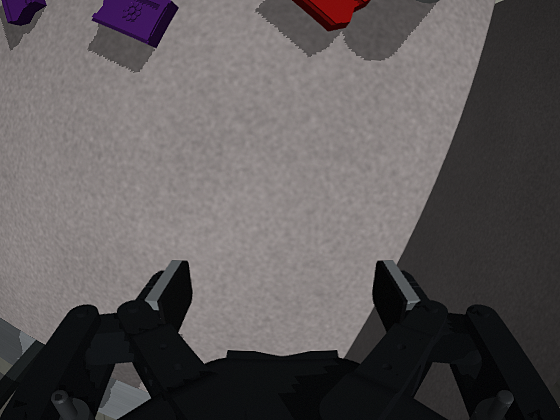

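Scene picture: a mat at about (215,206) holds two terracotta pieces, at (193,196) and (232,211). The purple look-alikes are at (180,237), (242,168) and (298,185), and the red one is at (180,165). The jig is at (367,250), the jar at (351,291) and the tape at (428,240). I'll enlarge the candidates next.

```bash
cat > h.py <<'E'
import numpy as np,cv2
def unproj(m,px,z,fish=False):
    R=np.array(m['R']);t=np.array(m['t'])
    u=(px[0]-m['cx'])/m['fx'];v=(px[1]-m['cy'])/m['fy']
    if fish:
        r=np.hypot(u,v);d=np.array([u/r*np.sin(r),v/r*np.sin(r),np.cos(r)]) if r>1e-9 else np.array([0,0,1.])
    else: d=np.array([u,v,1.])
    c=-R.T@t;d=R.T@d
    return c+d*(z-c[2])/d[2]
def proj(m,X,fish=False):
    p=np.array(m['R'])@np.array(X,float)+np.array(m['t'])
    if fish:
        r=np.hypot(p[0],p[1]);th=np.arctan2(r,p[2]);s=th/r
        return np.array([m['cx']+m['fx']*p[0]*s,m['cy']+m['fy']*p[1]*s])
    return np.array([m['cx']+m['fx']*p[0]/p[2],m['cy']+m['fy']*p[1]/p[2]])
E
python3 - <<'E'
import cv2,numpy as np
from h import *
from station import bot
def crop(n,o,x,y,w,h,k):
    im=cv2.imread(f'pics/{n}.png')[y:y+h,x:x+w]
    cv2.imwrite(f'pics/{o}.png',cv2.resize(im,None,fx=k,fy=k,interpolation=cv2.INTER_CUBIC))
crop('scene0','c1',150,150,160,110,5)
crop('scene0','c2',300,205,150,100,5)
crop('side0','c3',240,130,110,90,6)
m=bot.camera_model('scene')
for n,p,z in [('frag',(193,196),18),('sherd',(232,211),13),('jig join',(352,240),26),('jar',(351,291),30),('tape',(428,240),12)]:
    print(n,unproj(m,p,z).round())
m=bot.camera_model('side')
for n,p,z in [('frag',(283,166),18),('sherd',(277,186),13),('join',(270,258),26),('jar',(195,260),30),('tape',(296,310),12)]:
    print(n,unproj(m,p,z).round())
E
```

```text
frag [ 554. -361.   18.]
sherd [ 555. -218.   13.]
jig join [526. 132.  26.]
jar [695. 195.  30.]
tape [413. 297.  12.]
frag [ 551. -354.   18.]
sherd [ 551. -220.   13.]
join [505. 153.  26.]
jar [693. 199.  30.]
tape [417. 298.  12.]
```

View pics/c1.png

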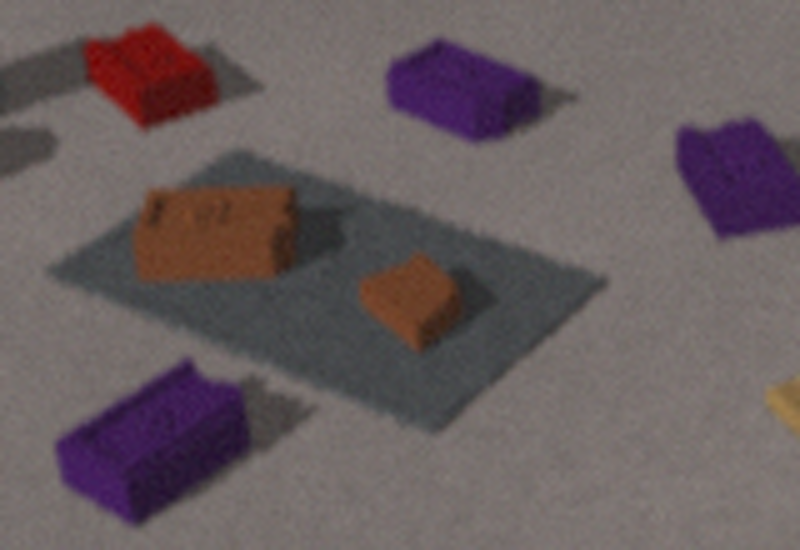

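View pics/c2.png

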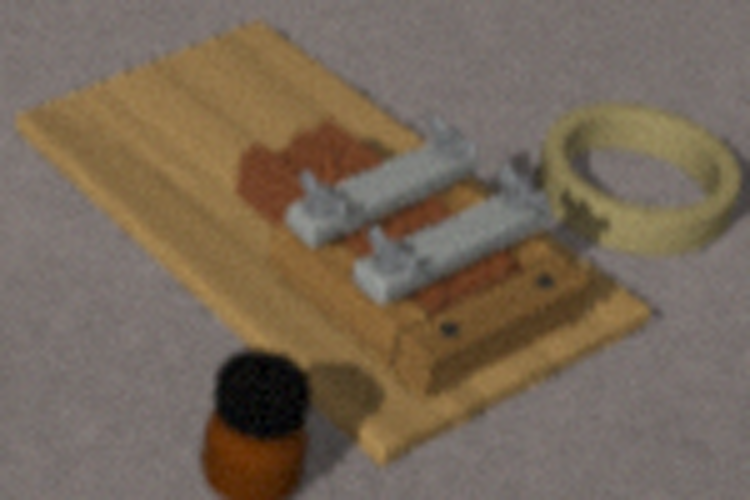

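View pics/c3.png

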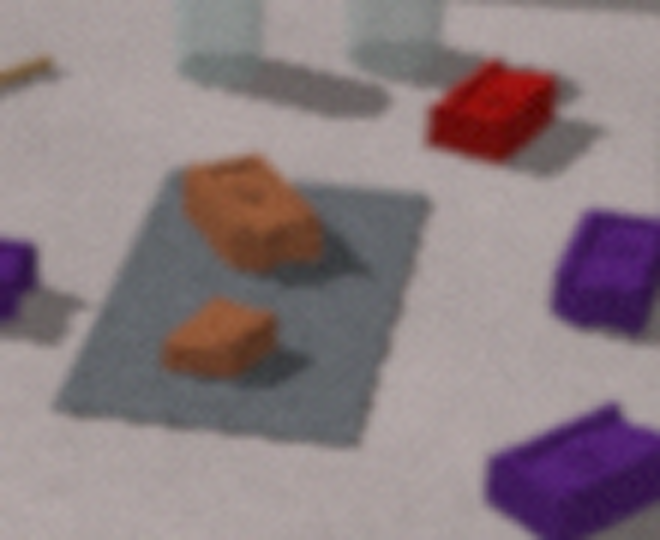

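Choice: the terracotta piece at scene (193,196), near (553,-358). It is the larger one, with a rosette, a moulding at its left end and a jagged right end. The piece at (232,211) is the other sherd, near (553,-219), which gives the expected 140 mm spacing. Next I'll work out the tool and camera geometry to get a close wrist view.

```bash
cat >> h.py <<'E'
from scipy.spatial.transform import Rotation as Ro
def delta(o,target,yaw_x=None):
    """target TCP world mm; yaw_x: desired world angle of tool x axis (pointing down). Returns shift in tool cm, with turn rotvec in the tool frame"""
    R=Ro.from_rotvec(o['tcp_rot'])
    d=R.inv().apply(np.array(target)-o['eef_pos'])/10
    out=[d.round(3)]
    if yaw_x is not None:
        Rt=np.column_stack([[np.cos(yaw_x),np.sin(yaw_x),0],[np.sin(yaw_x),-np.cos(yaw_x),0],[0,0,-1]])
        out.append((R.inv()*Ro.from_matrix(Rt)).as_rotvec().round(4))
    return out
E
python3 - <<'E'
from h import *
from station import bot
o=bot.observe();R=Ro.from_rotvec(o['tcp_rot']).as_matrix()
print(R.round(3)); m=bot.camera_model('wrist')
Rc=m['R'];c=-Rc.T@m['t'];print('cam in tool',R.T@(c-o['eef_pos']),'axis in tool',R.T@Rc[2])
m=bot.camera_model('scene')
a,b=unproj(m,(180,206),4),unproj(m,(205,206),4);print(a,b)
m2=bot.camera_model('scene')
# board near-left edges z=12
A=unproj(m,(303.5,229),12);B=unproj(m,(376,296),12);print(A,B,np.linalg.norm(B-A),np.degrees(np.arctan2(*(B-A)[1::-1])))
C=unproj(m,(352,209.5),12);print(C,np.linalg.norm(C-A))
# camera point on ground at axis for tool pose
print(delta(o,(450,-450,404)))
E
```

```text
[[ 0.337 -0.941 -0.   ]
 [-0.941 -0.337  0.001]
 [-0.001 -0.    -1.   ]]
cam in tool [ -1.09707892 -73.87095284  31.10221686] axis in tool [-2.97468836e-05  2.86582061e-01  9.58055699e-01]
[ 599.28777894 -374.97302996    4.        ] [ 562.93157564 -310.41092994    4.        ]
[528.65052682  -2.58427914  12.        ] [664.52744832 243.06970793  12.        ] 280.7283725550967 61.05200039517271
[378.66151228  77.00670809  12.        ] 169.7982029710704
[array([-2.4580e+00, -2.7196e+01,  2.0000e-02])]
```

```bash
python3 - <<'E'
from h import *
from station import bot
print(delta(bot.observe(),(553,-358,340),np.radians(29)))
E
```

```text
[array([ -7.642, -39.992,   6.428]), array([-1.0000e-03,  5.0000e-04, -1.7331e+00])]
```

play_rows(rows=[{"dx": -0.64,"dy": -3.33,"dz": 0.54},{"dx": -0.64,"dy": -3.33,"dz": 0.54},{"dx": -0.64,"dy": -3.33,"dz": 0.54},{"dx": -0.64,"dy": -3.33,"dz": 0.54},{"dx": -0.64,"dy": -3.33,"dz": 0.54},{"dx": -0.64,"dy": -3.33,"dz": 0.54},{"dx": -0.64,"dy": -3.33,"dz": 0.54},{"dx": -0.64,"dy": -3.33,"dz": 0.54},{"dx": -0.64,"dy": -3.33,"dz": 0.54},{"dx": -0.64,"dy": -3.33,"dz": 0.54},{"dx": -0.64,"dy": -3.33,"dz": 0.54},{"dx": -0.64,"dy": -3.33,"dz": 0.54}])

```text
invalid input
```

play_rows(rows=[{"az": -0.12},{"az": -0.12},{"az": -0.12},{"az": -0.12},{"az": -0.12},{"az": -0.12},{"az": -0.12},{"az": -0.12},{"az": -0.12},{"az": -0.12},{"az": -0.12},{"az": -0.12}])

```text
invalid input
```

play_rows(rows=[{"az": -0.1},{"az": -0.1},{"az": -0.1},{},{}])

```text
invalid input
```

```bash
python3 - <<'E'
from h import *
from station import bot
import pickle
o=bot.observe();m=bot.camera_model('wrist')
im=bot.capture('wrist');cv2.imwrite('pics/w1.png',im);pickle.dump((o,m),open('w1.pkl','wb'))
print(o['t'],o['eef_pos'],delta(o,(553,-358,340),np.radians(29)))
cv2.imwrite('pics/w1c.png',cv2.resize(im[20:320,100:500],None,fx=2,fy=2,interpolation=cv2.INTER_CUBIC))
E
```

```text
0.15 [ 202.24396688 -564.80887883  404.12201671] [array([ -7.642, -39.992,   6.428]), array([-1.0000e-03,  5.0000e-04, -1.7331e+00])]
```

View pics/w1c.png

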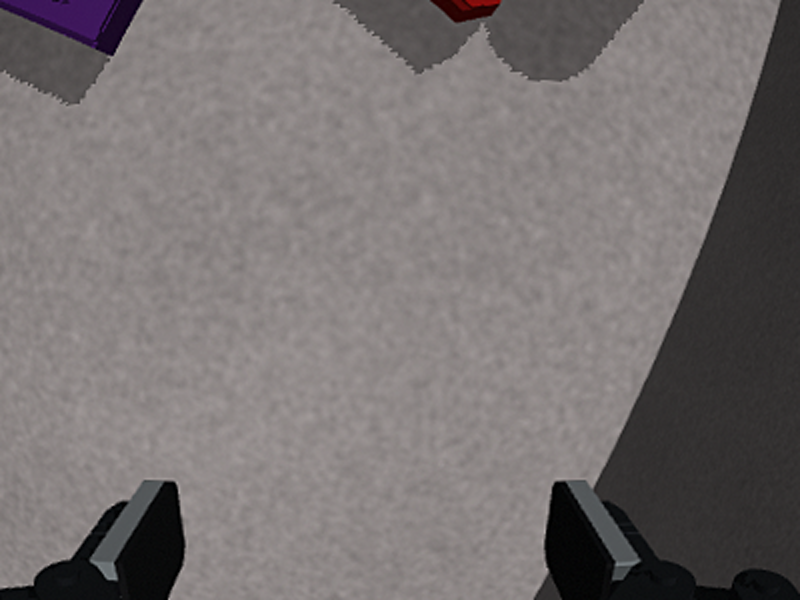

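The moves were refused, so nothing moved. I'll try again with every field filled in.

play_rows(rows=[{"dx": -0.64,"dy": -3.33,"dz": 0.54,"ax": 0,"ay": 0,"az": 0,"claw": 8.5}])

```text
t: 0.28
eef_pos: [228.5, -549.7, 399.5]
tcp_rot: [2.563, -1.813, 0.0]
ft_force: [-0.0, -0.9, 0.3]
gripper_width: 85.3
```

play_rows(rows=[{"dx": -0.64,"dy": -3.33,"dz": 0.54,"ax": 0,"ay": 0,"az": 0,"claw": 8.5},{"dx": -0.64,"dy": -3.33,"dz": 0.54,"ax": 0,"ay": 0,"az": 0,"claw": 8.5},{"dx": -0.64,"dy": -3.33,"dz": 0.54,"ax": 0,"ay": 0,"az": 0,"claw": 8.5},{"dx": -0.64,"dy": -3.33,"dz": 0.54,"ax": 0,"ay": 0,"az": 0,"claw": 8.5},{"dx": -0.64,"dy": -3.33,"dz": 0.54,"ax": 0,"ay": 0,"az": 0,"claw": 8.5},{"dx": -0.64,"dy": -3.33,"dz": 0.54,"ax": 0,"ay": 0,"az": 0,"claw": 8.5},{"dx": -0.64,"dy": -3.33,"dz": 0.54,"ax": 0,"ay": 0,"az": 0,"claw": 8.5},{"dx": -0.64,"dy": -3.33,"dz": 0.54,"ax": 0,"ay": 0,"az": 0,"claw": 8.5},{"dx": -0.64,"dy": -3.33,"dz": 0.54,"ax": 0,"ay": 0,"az": 0,"claw": 8.5},{"dx": -0.64,"dy": -3.33,"dz": 0.54,"ax": 0,"ay": 0,"az": 0,"claw": 8.5},{"dx": -0.64,"dy": -3.33,"dz": 0.54,"ax": 0,"ay": 0,"az": 0,"claw": 8.5}])

```text
t: 1.2
eef_pos: [553.9, -356.7, 339.4]
tcp_rot: [2.569, -1.809, -0.0]
ft_force: [0.4, -0.7, 0.0]
gripper_width: 84.9
```

play_rows(rows=[{"dx": 0,"dy": 0,"dz": 0,"ax": 0,"ay": 0,"az": -0.12,"claw": 8.5},{"dx": 0,"dy": 0,"dz": 0,"ax": 0,"ay": 0,"az": -0.12,"claw": 8.5},{"dx": 0,"dy": 0,"dz": 0,"ax": 0,"ay": 0,"az": -0.12,"claw": 8.5},{"dx": 0,"dy": 0,"dz": 0,"ax": 0,"ay": 0,"az": -0.12,"claw": 8.5},{"dx": 0,"dy": 0,"dz": 0,"ax": 0,"ay": 0,"az": -0.12,"claw": 8.5},{"dx": 0,"dy": 0,"dz": 0,"ax": 0,"ay": 0,"az": -0.12,"claw": 8.5},{"dx": 0,"dy": 0,"dz": 0,"ax": 0,"ay": 0,"az": -0.12,"claw": 8.5},{"dx": 0,"dy": 0,"dz": 0,"ax": 0,"ay": 0,"az": -0.12,"claw": 8.5},{"dx": 0,"dy": 0,"dz": 0,"ax": 0,"ay": 0,"az": -0.12,"claw": 8.5},{"dx": 0,"dy": 0,"dz": 0,"ax": 0,"ay": 0,"az": -0.12,"claw": 8.5},{"dx": 0,"dy": 0,"dz": 0,"ax": 0,"ay": 0,"az": -0.12,"claw": 8.5},{"dx": 0,"dy": 0,"dz": 0,"ax": 0,"ay": 0,"az": -0.12,"claw": 8.5}])

```text
t: 2.2
eef_pos: [552.5, -357.9, 339.6]
tcp_rot: [-3.122, -0.343, 0.001]
ft_force: [-0.7, 0.1, 0.0]
gripper_width: 84.9
```

play_rows(rows=[{"dx": 0,"dy": 0,"dz": 0,"ax": 0,"ay": 0,"az": -0.1,"claw": 8.5},{"dx": 0,"dy": 0,"dz": 0,"ax": 0,"ay": 0,"az": -0.1,"claw": 8.5},{"dx": 0,"dy": 0,"dz": 0,"ax": 0,"ay": 0,"az": -0.1,"claw": 8.5},{"dx": 0,"dy": 0,"dz": 0,"ax": 0,"ay": 0,"az": 0,"claw": 8.5},{"dx": 0,"dy": 0,"dz": 0,"ax": 0,"ay": 0,"az": 0,"claw": 8.5}])

```text
t: 2.62
eef_pos: [552.6, -357.9, 339.7]
tcp_rot: [-3.04, -0.792, 0.0]
ft_force: [0.3, 0.1, 0.6]
gripper_width: 84.8
```

```bash
cat > shot.py <<'E'
import sys,pickle
from h import *
from station import bot
n=sys.argv[1]
o=bot.observe();m=bot.camera_model('wrist')
im=bot.capture('wrist');cv2.imwrite(f'pics/{n}.png',im);pickle.dump((o,m),open(n+'.pkl','wb'))
print(o['t'],o['eef_pos'],o['ft_force'],o['gripper_width'])
cv2.imwrite(f'pics/{n}c.png',cv2.resize(im[20:320,80:480],None,fx=2,fy=2,interpolation=cv2.INTER_CUBIC))
E
python3 shot.py w2
```

```text
2.6167 [ 552.55195614 -357.88640622  339.68963114] [0.29408638 0.13368587 0.58930361] 84.76628278914477
```

View pics/w2c.png

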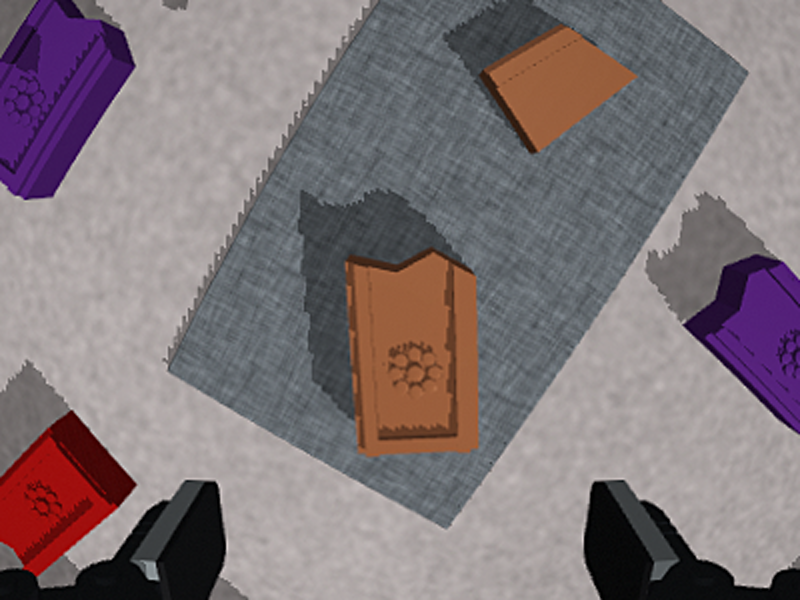

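```bash
python3 - <<'E'
from h import *
im=cv2.imread('pics/w2.png')
cv2.imwrite('pics/w2d.png',cv2.resize(im[135:260,240:330],None,fx=4.8*1.333/1.333,fy=4.8,interpolation=cv2.INTER_CUBIC))
E
```

```text
(no output)
```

View pics/w2d.png

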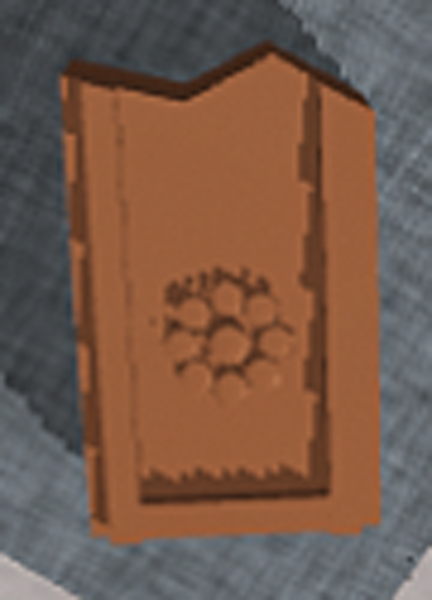

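```bash
cat > fit.py <<'E'
from h import *
from scipy.optimize import least_squares
import pickle
def fit(m,pts,px,x0,z0,fish=True):
    """pts: local (x,y,z) about the fragment centre; pose (X,Y,yaw)"""
    pts=np.array(pts,float);px=np.array(px,float)
    def f(p):
        c,s=np.cos(p[2]),np.sin(p[2])
        W=np.column_stack([p[0]+c*pts[:,0]-s*pts[:,1],p[1]+s*pts[:,0]+c*pts[:,1],z0+pts[:,2]])
        return (np.array([proj(m,w,fish) for w in W])-px).ravel()
    r=least_squares(f,x0)
    return r.x,r.fun.reshape(-1,2)
E
python3 - <<'E'
from fit import *
o,m=pickle.load(open('w2.pkl','rb'))
d=np.array([(83,82),(187,98),(268,52),(375,105),(107,530),(380,524)])/4.8+[240,135]
pts=[(46.5,28,18),(40.5,6,14),(48.5,-10,14),(37.5,-28,18),(-42.5,28,18),(-42.5,-28,18)]
x,r=fit(m,pts,d,[553,-358,2.07],18)
print(x,np.degrees(x[2]));print(r.round(2))
u=np.array([np.cos(x[2]),np.sin(x[2])])
g=x[:2]-14*u
print('grasp',g,delta(o,(g[0],g[1],260),x[2]-np.pi/2),o['joint_pos'])
E
```

```text
[ 560.05621979 -356.63266597    2.13404723] 122.27189939034885
[[-4.33 -1.82]
 [ 0.5  -0.24]
 [ 1.92 -0.84]
 [ 1.6   0.57]
 [-1.92  2.42]
 [ 2.29  0.6 ]]
grasp [ 567.53134799 -368.46999922] [array([0.792, 1.657, 7.968]), array([-0.0003,  0.0002, -0.0533])] [-7.72894656e-01  2.80400147e-01  1.76308313e-01  1.46699803e+00
 -8.23079816e-05  2.87962672e-01]
```

```bash
python3 - <<'E'
from fit import *
o,m=pickle.load(open('w2.pkl','rb'))
d=np.array([(63,72),(187,98),(268,52),(375,105),(93,535),(380,526)])/4.8+[240,135]
for zc in (14,18):
  pts=[(46.5,28,zc),(40.5,6,14),(48.5,-10,14),(37.5,-28,18),(-42.5,28,zc),(-42.5,-28,18)]
  x,r=fit(m,pts,d,[553,-358,2.07],18)
  print(x,np.degrees(x[2]));print(r.round(2).tolist())
u=np.array([np.cos(x[2]),np.sin(x[2])])
g=x[:2]-14*u
print('grasp',g,delta(o,(g[0],g[1],230),x[2]-np.pi/2))
E
```

```text
[ 559.09006269 -357.35459694    2.13020323] 122.0516544516755
[[-0.95, -0.22], [-0.71, -0.09], [0.73, -0.63], [0.37, 0.86], [-0.21, -0.31], [0.81, 0.47]]
[ 558.97060149 -357.05971327    2.12652837] 121.84110066899255
[[-1.14, -0.18], [-0.5, -0.49], [0.99, -0.96], [0.58, 0.61], [-0.63, 1.02], [0.7, 0.27]]
grasp [ 566.35651602 -368.9529158 ] [array([ 0.666,  1.643, 10.968]), array([-0.0003,  0.0002, -0.0458])]
```

play_rows(rows=[{"dx": 0.22,"dy": 0.55,"dz": 2.5,"ax": 0,"ay": 0,"az": -0.046,"claw": 8.5},{"dx": 0.22,"dy": 0.55,"dz": 2.5,"ax": 0,"ay": 0,"az": 0,"claw": 8.5},{"dx": 0.22,"dy": 0.55,"dz": 2.5,"ax": 0,"ay": 0,"az": 0,"claw": 8.5},{"dx": 0,"dy": 0,"dz": 1.5,"ax": 0,"ay": 0,"az": 0,"claw": 8.5},{"dx": 0,"dy": 0,"dz": 0,"ax": 0,"ay": 0,"az": 0,"claw": 8.5},{"dx": 0,"dy": 0,"dz": 0,"ax": 0,"ay": 0,"az": 0,"claw": 8.5}])

```text
t: 3.17
eef_pos: [566.5, -368.3, 249.3]
tcp_rot: [-3.019, -0.864, 0.002]
ft_force: [-0.4, 0.1, 0.7]
gripper_width: 85.2
```

```bash
python3 shot.py w3
```

```text
3.1667 [ 566.45720603 -368.32564663  249.2662917 ] [-0.4101811   0.05916898  0.70168952] 85.21172981193386
```

View pics/w3c.png

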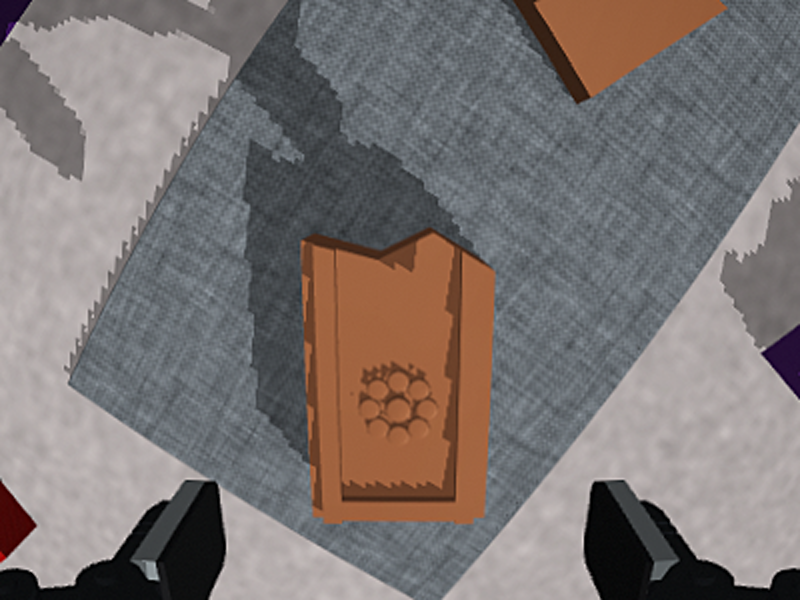

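```bash
python3 - <<'E'
from fit import *
o,m=pickle.load(open('w3.pkl','rb'))
d=np.array([(302,238),(380,256),(431,231),(494,269),(313,516),(485,521)])/2+[80,20]
for zc in (14,18):
  pts=[(46.5,28,zc),(40.5,6,14),(48.5,-10,14),(37.5,-28,18),(-42.5,28,18),(-42.5,-28,18)]
  x,r=fit(m,pts,d,[553,-358,2.07],18)
  print(x,np.degrees(x[2]));print(r.round(2).tolist())
u=np.array([np.cos(x[2]),np.sin(x[2])])
g=x[:2]-14*u
print('grasp',g,delta(o,(g[0],g[1],179),x[2]-np.pi/2))
E
```

```text
[ 558.88088297 -357.38554709    2.12778723] 121.91322778184994
[[-0.64, -0.64], [-1.43, 0.25], [1.08, -1.06], [1.42, 0.19], [-0.85, 2.05], [0.28, -0.25]]
[ 558.91010655 -357.29676202    2.12541278] 121.7771820179962
[[-1.42, -0.31], [-1.14, 0.12], [1.41, -1.12], [1.7, 0.2], [-0.91, 1.88], [0.24, -0.24]]
grasp [ 566.28274854 -369.19819682] [array([-0.057,  0.078,  7.027]), array([-0.0018,  0.0005,  0.0026])]
```

play_rows(rows=[{"dx": -0.06,"dy": 0.08,"dz": 1.3,"ax": 0.002,"ay": 0,"az": 0.003,"claw": 8.5},{"dx": 0,"dy": 0,"dz": 1.3,"ax": 0,"ay": 0,"az": 0,"claw": 8.5},{"dx": 0,"dy": 0,"dz": 1.3,"ax": 0,"ay": 0,"az": 0,"claw": 8.5},{"dx": 0,"dy": 0,"dz": 1.3,"ax": 0,"ay": 0,"az": 0,"claw": 8.5},{"dx": 0,"dy": 0,"dz": 1.0,"ax": 0,"ay": 0,"az": 0,"claw": 8.5},{"dx": 0,"dy": 0,"dz": 0.7,"ax": 0,"ay": 0,"az": 0,"claw": 8.5},{"dx": 0,"dy": 0,"dz": 0.4,"ax": 0,"ay": 0,"az": 0,"claw": 8.5},{"dx": 0,"dy": 0,"dz": 0,"ax": 0,"ay": 0,"az": 0,"claw": 8.5}])

```text
t: 3.88
eef_pos: [566.3, -369.2, 175.6]
tcp_rot: [-3.018, -0.861, 0.002]
ft_force: [-0.0, -0.6, -0.7]
gripper_width: 85.2
```

```bash
python3 shot.py w4; python3 -c "
import pickle;from h import *
o,m=pickle.load(open('w4.pkl','rb'));print(delta(o,(566.3,-369.2,176),np.radians(31.8)))
im=cv2.imread('pics/w4.png');cv2.imwrite('pics/w4c.png',cv2.resize(im[120:420,80:480],None,fx=2,fy=2))"
```

```text
3.8833 [ 566.29069815 -369.22381913  175.60996232] [-0.04936572 -0.64233812 -0.67162506] 85.15807838530499
[array([ 0.002, -0.002, -0.039]), array([-0.0035,  0.0004,  0.0009])]
```

View pics/w4c.png

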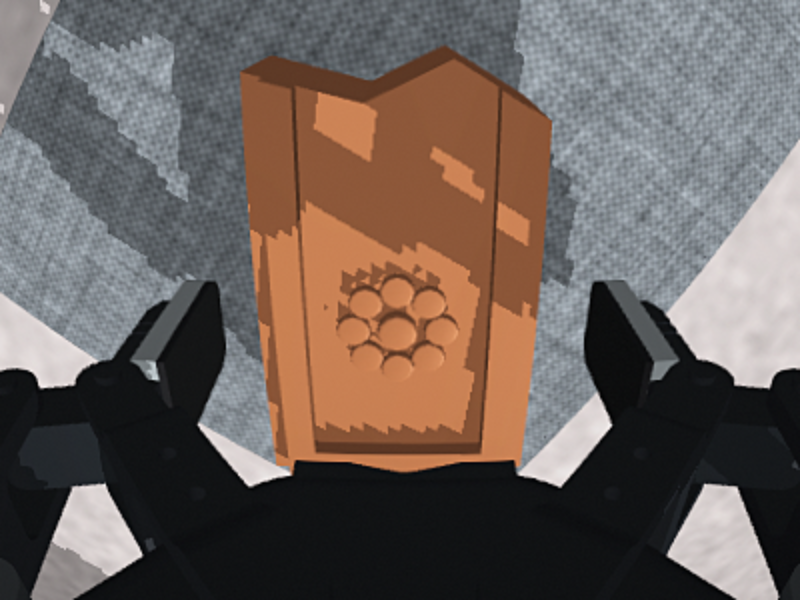

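The fragment sits centred between the open pads, with its sides at columns 265 and 530 and the pads at 220 and 590. Closing now.

play_rows(rows=[{"dx": 0,"dy": 0,"dz": 0,"ax": -0.0035,"ay": 0,"az": 0,"claw": 4},{"dx": 0,"dy": 0,"dz": 0,"ax": 0,"ay": 0,"az": 0,"claw": 4},{"dx": 0,"dy": 0,"dz": 0,"ax": 0,"ay": 0,"az": 0,"claw": 4},{"dx": 0,"dy": 0,"dz": 0,"ax": 0,"ay": 0,"az": 0,"claw": 4},{"dx": 0,"dy": 0,"dz": 0,"ax": 0,"ay": 0,"az": 0,"claw": 4},{"dx": 0,"dy": 0,"dz": 0,"ax": 0,"ay": 0,"az": 0,"claw": 4},{"dx": 0,"dy": 0,"dz": 0,"ax": 0,"ay": 0,"az": 0,"claw": 4},{"dx": 0,"dy": 0,"dz": 0,"ax": 0,"ay": 0,"az": 0,"claw": 4}])

```text
t: 4.6
eef_pos: [567.0, -369.9, 178.1]
tcp_rot: [3.018, 0.861, 0.002]
ft_force: [-1.0, 1.1, 6.2]
gripper_width: 54.8
```

```bash
python3 shot.py w5; python3 -c "
from h import *
im=cv2.imread('pics/w5.png');cv2.imwrite('pics/w5c.png',cv2.resize(im[120:420,80:480],None,fx=2,fy=2))"
```

```text
4.6 [ 567.0023666  -369.8846552   178.14585414] [-0.99699438  1.14217155  6.16610398] 54.78152333263036
```

View pics/w5c.png

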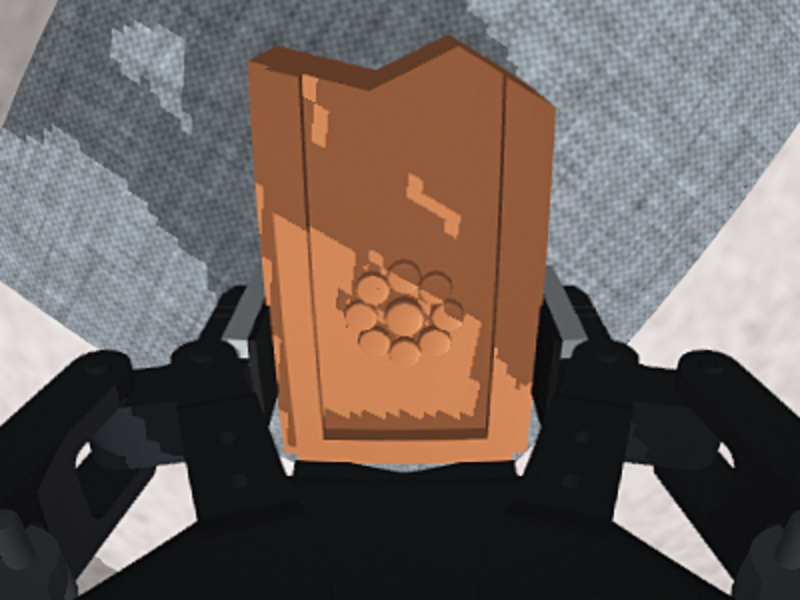

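Gripped at 54.8 mm. The arm gives about 2.5 mm under 6 N of mat reaction, so it is compliant. I'll lift and weigh.

play_rows(rows=[{"dx": 0,"dy": 0,"dz": -0.5,"ax": 0,"ay": 0,"az": 0,"claw": 4},{"dx": 0,"dy": 0,"dz": -1,"ax": 0,"ay": 0,"az": 0,"claw": 4},{"dx": 0,"dy": 0,"dz": -2,"ax": 0,"ay": 0,"az": 0,"claw": 4},{"dx": 0,"dy": 0,"dz": -3,"ax": 0,"ay": 0,"az": 0,"claw": 4},{"dx": 0,"dy": 0,"dz": -3,"ax": 0,"ay": 0,"az": 0,"claw": 4},{"dx": 0,"dy": 0,"dz": 0,"ax": 0,"ay": 0,"az": 0,"claw": 4},{"dx": 0,"dy": 0,"dz": 0,"ax": 0,"ay": 0,"az": 0,"claw": 4},{"dx": 0,"dy": 0,"dz": 0,"ax": 0,"ay": 0,"az": 0,"claw": 4},{"dx": 0,"dy": 0,"dz": 0,"ax": 0,"ay": 0,"az": 0,"claw": 4}])

```text
t: 5.4
eef_pos: [566.1, -369.0, 270.2]
tcp_rot: [-3.02, -0.862, 0.001]
ft_force: [-0.5, -0.1, -1.9]
gripper_width: 54.8
```

```bash
python3 shot.py w6; python3 -c "
from h import *
from station import bot
o=bot.observe();print(Ro.from_rotvec(o['tcp_rot']).as_matrix().round(4),o['ft_force'],o['ft_torque'])
im=cv2.imread('pics/w6.png');cv2.imwrite('pics/w6c.png',cv2.resize(im[120:420,80:480],None,fx=2,fy=2))
cv2.imwrite('pics/s6.png',cv2.resize(bot.capture('side')[120:240,220:380],None,fx=4,fy=4))
"
```

```text
5.4 [ 566.10753536 -368.95925989  270.23604177] [-0.46426046 -0.05426672 -1.85150486] 54.75463817004301
[[ 8.494e-01  5.278e-01 -1.300e-03]
 [ 5.278e-01 -8.494e-01  7.000e-04]
 [-7.000e-04 -1.300e-03 -1.000e+00]] [-0.28147428  0.63341063 -2.86070137] [-0.07013865 -0.05705472  0.01224424]
```

View pics/w6c.png

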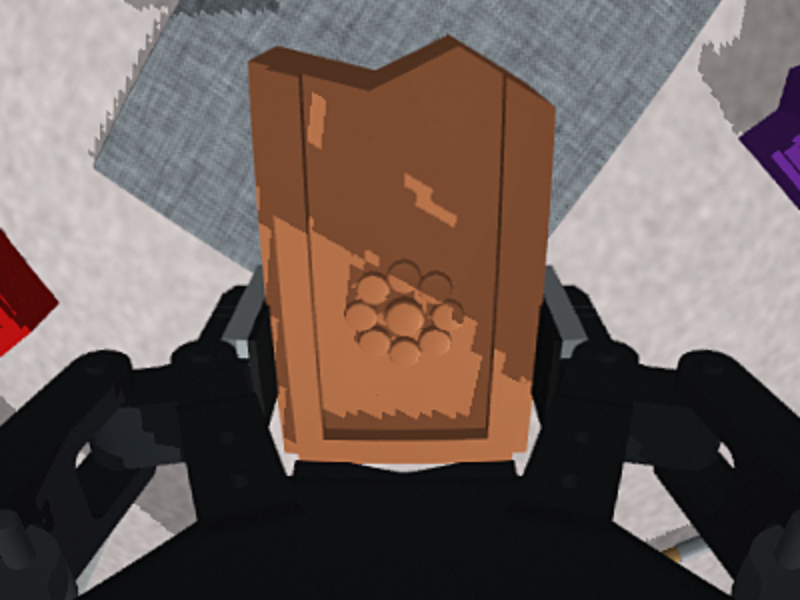

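View pics/s6.png

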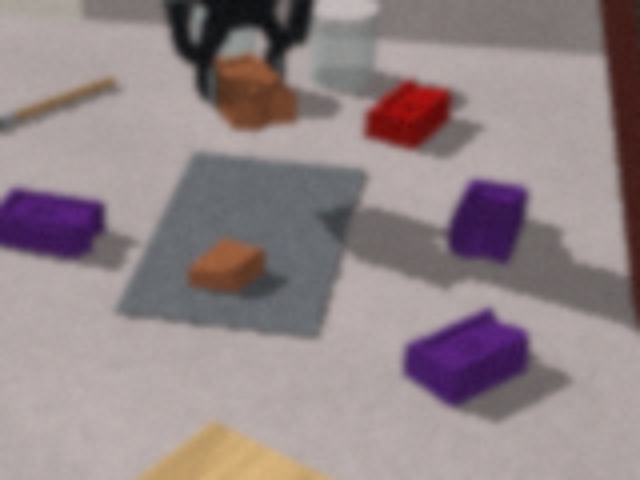

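```bash
python3 - <<'E'
from fit import *
o,m=pickle.load(open('w6.pkl','rb'))
d=np.array([(249,62),(375,89),(448,37),(554,106),(286,453),(527,461)])/2+[80,120]
# Also inner rosette centre (0?) skip
R=Ro.from_rotvec(o['tcp_rot'])
for zoff in (158,160,162):
  pts=[(46.5,28,18),(40.5,6,14),(48.5,-10,14),(37.5,-28,18),(-42.5,28,18),(-42.5,-28,18)]
  x,r=fit(m,pts,d,[558,-357,2.12],o['eef_pos'][2]-zoff)
  c=R.inv().apply(np.r_[x[:2],o['eef_pos'][2]-zoff]-o['eef_pos'])
  u=R.inv().apply([np.cos(x[2]),np.sin(x[2]),0])
  print(zoff,c.round(2),u.round(4),(r**2).sum().round(2),r.round(1).tolist())
E
```

```text
158 [  1.13 -16.04 158.02] [-0.0124 -0.9999  0.0011] 173.01 [[-5.8, -2.3], [-3.9, -2.0], [5.2, 0.9], [4.4, -0.5], [-2.8, 7.0], [2.5, 1.9]]
160 [  1.14 -15.58 160.02] [-0.0123 -0.9999  0.0011] 102.36 [[-4.3, -1.7], [-3.6, -1.6], [4.8, 1.7], [3.1, -0.3], [-2.0, 4.9], [1.7, -0.3]]
162 [  1.15 -15.12 162.02] [-0.0123 -0.9999  0.0011] 64.72 [[-2.9, -1.1], [-3.3, -1.2], [4.3, 2.5], [1.7, -0.0], [-1.2, 2.8], [0.9, -2.3]]
```

```bash
python3 - <<'E'
from fit import *
def six(name,d,x0):
  o,m=pickle.load(open(name,'rb'))
  R=Ro.from_rotvec(o['tcp_rot'])
  B=Ro.from_matrix(np.column_stack([[0,-1,0],[1,0,0],[0,0,1]]).T) # placeholder
  # fragment frame in tool: x=-ty, y=-tx? , z=-tz
  F0=np.column_stack([[0,-1,0],[-1,0,0],[0,0,-1]]).astype(float)
  assert abs(np.linalg.det(F0)-1)<1e-9
  pts=np.array([(46.5,28,18),(40.5,6,14),(48.5,-10,14),(37.5,-28,18),(-42.5,28,18),(-42.5,-28,18)],float)
  def f(p):
    W=R.apply((Ro.from_rotvec(p[3:]).as_matrix()@(F0@pts.T)).T+p[:3])+o['eef_pos']
    return (np.array([proj(m,w,True) for w in W])-d).ravel()
  r=least_squares(f,x0);return r.x,r.fun.reshape(-1,2)
d=np.array([(249,62),(375,89),(448,37),(554,106),(286,453),(527,461)])/2+[80,120]
x,r=six('w6.pkl',d,[0,-15,160,0,0,0]);print(x.round(3),r.round(1).tolist())
d=np.array([(302,238),(380,256),(431,231),(494,269),(313,516),(485,521)])/2+[80,20]
x,r=six('w3.pkl',d,[0,-15,240,0,0,0]);print(x.round(3),r.round(1).tolist())
E
```

```text
[ 2.29200e+00 -1.39980e+01  1.64372e+02 -4.00000e-02  7.80000e-02
 -2.00000e-02] [[0.1, -1.1], [-3.1, -1.3], [2.8, 3.1], [-0.9, -0.4], [0.1, -0.2], [1.2, -0.1]]
[ 5.08000e-01 -1.13570e+01  2.35593e+02 -5.40000e-02  6.50000e-02
 -3.00000e-03] [[0.3, 0.0], [-0.8, 0.4], [0.6, -0.4], [-0.1, -0.0], [-0.0, -0.0], [0.0, -0.0]]
```

```bash
python3 - <<'E'
import cv2
im=cv2.imread('pics/side0.png')[215:325,190:330];cv2.imwrite('pics/c4.png',cv2.resize(im,None,fx=5,fy=5,interpolation=cv2.INTER_CUBIC))
E
```

```text
(no output)
```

View pics/c4.png

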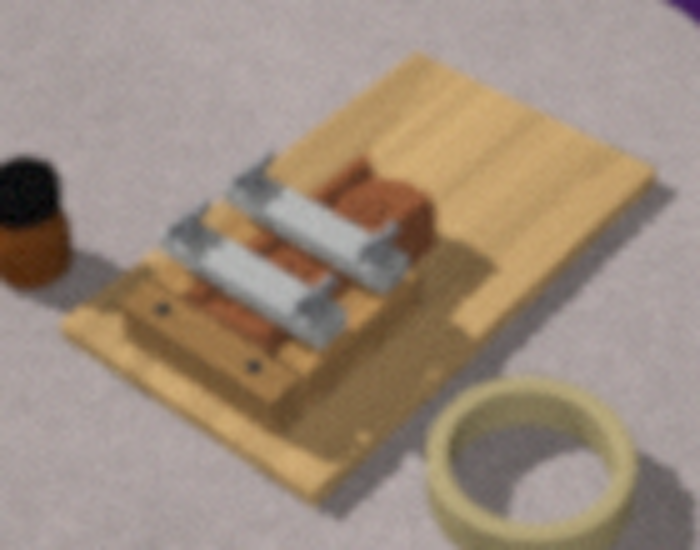

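```bash
python3 - <<'E'
from fit import *
from station import bot
pts=[(-120,-85,0),(-120,85,0),(165,-85,0),(165,85,0)]
for n,d in (('scene',np.array([(17,118),(262,22),(380,452),(657,308)])/5+[300,205]),('side',np.array([(420,55),(655,172),(65,325),(317,493)])/5+[190,215])):
    m=bot.camera_model(n)
    x,r=fit(m,pts,d,[512,142,1.06],12,False);print(n,x,np.degrees(x[2]),r.round(2).tolist())
E
```

```text
scene [508.12997368 140.74545973   1.06613741] 61.085174192955975 [[-0.14, -0.73], [-0.09, -0.43], [0.78, 0.11], [-0.64, 0.8]]
side [506.2649922  141.67000252   1.07287192] 61.47103316884714 [[-0.33, -0.9], [1.14, -0.45], [-0.82, -0.16], [0.05, 0.71]]
```

```bash
python3 - <<'E'
from h import *
from station import bot
print(delta(bot.observe(),(451,39,232),np.radians(-28.8)))
E
```

```text
[array([ 11.757, -40.729,   3.853]), array([-6.0000e-04,  1.2000e-03,  1.0586e+00])]
```

play_rows(rows=[{"dx": 0.5,"dy": -1.73,"dz": 0,"ax": 0,"ay": 0,"az": 0,"claw": 4},{"dx": 0.9,"dy": -3.2,"dz": 0,"ax": 0,"ay": 0,"az": 0,"claw": 4},{"dx": 1.0,"dy": -3.5,"dz": 0,"ax": 0,"ay": 0,"az": 0,"claw": 4},{"dx": 1.0,"dy": -3.5,"dz": 0,"ax": 0,"ay": 0,"az": 0,"claw": 4},{"dx": 1.0,"dy": -3.5,"dz": 0,"ax": 0,"ay": 0,"az": 0,"claw": 4},{"dx": 1.0,"dy": -3.5,"dz": 0,"ax": 0,"ay": 0,"az": 0,"claw": 4},{"dx": 1.0,"dy": -3.5,"dz": 0,"ax": 0,"ay": 0,"az": 0,"claw": 4},{"dx": 1.0,"dy": -3.5,"dz": 0,"ax": 0,"ay": 0,"az": 0,"claw": 4},{"dx": 1.0,"dy": -3.5,"dz": 0,"ax": 0,"ay": 0,"az": 0,"claw": 4},{"dx": 1.0,"dy": -3.5,"dz": 0,"ax": 0,"ay": 0,"az": 0,"claw": 4},{"dx": 1.0,"dy": -3.5,"dz": 0,"ax": 0,"ay": 0,"az": 0,"claw": 4},{"dx": 1.0,"dy": -3.5,"dz": 0,"ax": 0,"ay": 0,"az": 0,"claw": 4}])

```text
t: 6.5
eef_pos: [451.5, 31.4, 270.6]
tcp_rot: [3.02, 0.861, -0.001]
ft_force: [1.8, 0.4, -1.5]
gripper_width: 55.2
```

play_rows(rows=[{"dx": 0.3,"dy": -0.8,"dz": 0,"ax": 0,"ay": 0,"az": 0.1,"claw": 4},{"dx": 0,"dy": 0,"dz": 0,"ax": 0,"ay": 0,"az": 0.1,"claw": 4},{"dx": 0,"dy": 0,"dz": 0,"ax": 0,"ay": 0,"az": 0.1,"claw": 4},{"dx": 0,"dy": 0,"dz": 0,"ax": 0,"ay": 0,"az": 0.1,"claw": 4},{"dx": 0,"dy": 0,"dz": 0,"ax": 0,"ay": 0,"az": 0.1,"claw": 4},{"dx": 0,"dy": 0,"dz": 0,"ax": 0,"ay": 0,"az": 0.1,"claw": 4},{"dx": 0,"dy": 0,"dz": 0,"ax": 0,"ay": 0,"az": 0.1,"claw": 4},{"dx": 0,"dy": 0,"dz": 0,"ax": 0,"ay": 0,"az": 0.1,"claw": 4},{"dx": 0,"dy": 0,"dz": 0,"ax": 0,"ay": 0,"az": 0.1,"claw": 4},{"dx": 0,"dy": 0,"dz": 0,"ax": 0,"ay": 0,"az": 0.1,"claw": 4},{"dx": 0,"dy": 0,"dz": 0,"ax": 0,"ay": 0,"az": 0.058,"claw": 4},{"dx": 0,"dy": 0,"dz": 0,"ax": 0,"ay": 0,"az": 0,"claw": 4}])

```text
t: 7.5
eef_pos: [450.6, 38.4, 270.5]
tcp_rot: [3.041, -0.784, -0.0]
ft_force: [-0.5, 0.2, -2.6]
gripper_width: 55.1
```

play_rows(rows=[{"dx": 0,"dy": 0,"dz": 1,"ax": 0,"ay": 0,"az": 0,"claw": 4},{"dx": 0,"dy": 0,"dz": 1.8,"ax": 0,"ay": 0,"az": 0,"claw": 4},{"dx": 0,"dy": 0,"dz": 1,"ax": 0,"ay": 0,"az": 0,"claw": 4},{"dx": 0,"dy": 0,"dz": 0,"ax": 0,"ay": 0,"az": 0,"claw": 4},{"dx": 0,"dy": 0,"dz": 0,"ax": 0,"ay": 0,"az": 0,"claw": 4},{"dx": 0,"dy": 0,"dz": 0,"ax": 0,"ay": 0,"az": 0,"claw": 4}])

```text
t: 8.0
eef_pos: [451.1, 38.3, 233.6]
tcp_rot: [3.042, -0.779, 0.002]
ft_force: [-0.7, 0.9, -2.8]
gripper_width: 55.1
```

```bash
python3 shot.py w7; python3 - <<'E'
from h import *
from station import bot
o=bot.observe();print(delta(o,(451,39,232),np.radians(-28.8)),o['ft_torque'])
im=cv2.imread('pics/w7.png');cv2.imwrite('pics/w7c.png',cv2.resize(im,None,fx=1.4,fy=1.4,interpolation=cv2.INTER_CUBIC))
E
```

```text
8.0 [451.05599937  38.25456948 233.61966414] [-0.68725854  0.91491181 -2.81907589] 55.09723570798053
[array([-0.061, -0.057,  0.196]), array([ 0.0006, -0.0023,  0.0011])] [-0.00127765  0.00629271 -0.00165041]
```

View pics/w7c.png

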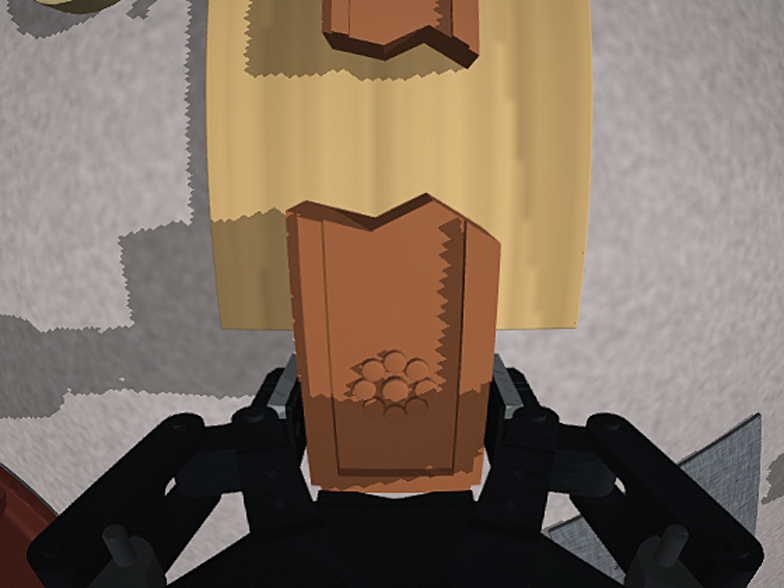

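```bash
python3 - <<'E'
from h import *
im=cv2.imread('pics/w7.png');cv2.imwrite('pics/w7d.png',cv2.resize(im[0:60,215:355],None,fx=5.5,fy=5.5,interpolation=cv2.INTER_CUBIC))
cv2.imwrite('pics/w7e.png',cv2.resize(im[130:190,195:365],None,fx=4.6,fy=4.6,interpolation=cv2.INTER_CUBIC))
E
```

```text
(no output)
```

View pics/w7d.png

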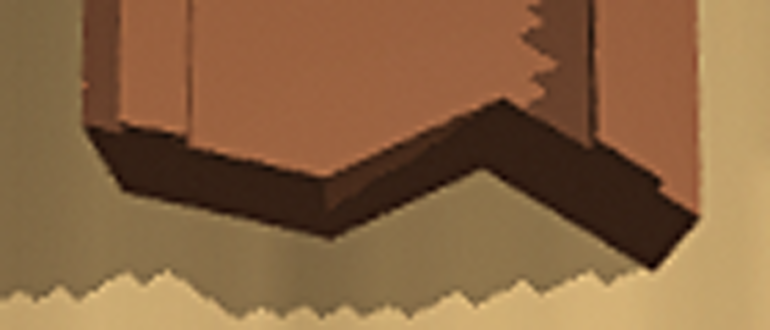

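View pics/w7e.png

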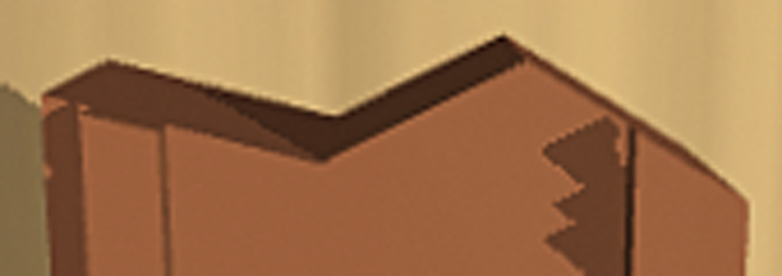

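```bash
cat > rel.py <<'E'
from fit import *
C={'L':(4,28),'a':(-2,6),'b':(6,-10),'R':(-5,-28)}
F0=np.column_stack([[0,-1,0],[-1,0,0],[0,0,-1]]).astype(float)
def P(keys):
    out=[]
    for k in keys:
        c=C[k[0]];z={'t':18 if k[0] in'LR' else 14,'B':-14,'f':14}[k[1]]
        out.append((*c,z))
    return np.array(out,float)
def pose(name,keys,px,x0,free=(0,1,2,5)):
    o,m=pickle.load(open(name,'rb'));R=Ro.from_rotvec(o['tcp_rot']);pts=P(keys);px=np.array(px,float)
    free=list(free);full=np.array(x0,float)
    def f(q):
        p=full.copy();p[free]=q
        W=R.apply((Ro.from_rotvec(p[3:]).as_matrix()@(F0@pts.T)).T+p[:3])+o['eef_pos']
        return (np.array([proj(m,w,True) for w in W])-px).ravel()
    r=least_squares(f,full[free],loss='soft_l1');p=full.copy();p[free]=r.x
    return p,f(r.x).reshape(-1,2)
E
python3 - <<'E'
from rel import *
kp=['Lt','at','bt','Rt','LB','aB','bB','RB']
dp=np.array([(83,124),(325,178),(503,99),(697,217),(123,190),(330,240),(483,168),(652,270)])/5.5+[215,0]
kf=['Lt','at','bt','Rt','LB','aB','bB']
df=np.array([(42,95),(320,160),(525,60),(745,200),(108,62),(340,117),(505,37)])/4.6+[195,130]
o,_=pickle.load(open('w7.pkl','rb'));R=Ro.from_rotvec(o['tcp_rot'])
for fr in ((0,1,2,5),(0,1,2,3,4,5)):
  a,ra=pose('w7.pkl',kp,dp,[0,-120,207,0,0,0],fr);b,rb=pose('w7.pkl',kf,df,[0,-57,160,0,0,0],fr)
  print('plaque',a.round(3),ra.round(1).tolist());print('frag',b.round(3),rb.round(1).tolist())
  print('plaque world',(R.apply(a[:3])+o['eef_pos']).round(1),'diff',(a-b).round(3))
E
```

```text
plaque [ 1.82600e+00 -1.18258e+02  2.11588e+02  0.00000e+00  0.00000e+00
 -2.00000e-03] [[-0.3, -1.6], [0.1, 0.1], [-0.6, 0.2], [0.9, -1.4], [0.7, 0.6], [0.3, 0.0], [-0.3, 0.6], [-0.6, 0.5]]
frag [-4.52000e-01 -5.71400e+01  1.64553e+02  0.00000e+00  0.00000e+00
 -9.00000e-03] [[-0.1, 0.8], [0.7, -0.1], [-0.7, -0.0], [0.7, 1.0], [1.7, -0.5], [-0.6, -0.5], [-1.3, -0.8]]
plaque world [509.7 140.8  21.9] diff [ 2.2780e+00 -6.1117e+01  4.7035e+01  0.0000e+00  0.0000e+00  7.0000e-03]
plaque [ 1.83100e+00 -1.18136e+02  2.11197e+02  2.40000e-02  0.00000e+00
 -3.00000e-03] [[-0.5, -0.7], [0.1, 0.9], [-0.5, 0.8], [1.0, -0.5], [0.6, 0.1], [0.3, -0.4], [-0.3, 0.0], [-0.5, 0.0]]
frag [-4.23000e-01 -5.70720e+01  1.64404e+02 -1.50000e-02  5.00000e-03
 -8.00000e-03] [[-0.2, 0.1], [0.5, -0.4], [-0.8, -0.3], [0.7, 0.7], [2.0, 0.0], [-0.4, 0.1], [-1.1, -0.1]]
plaque world [509.6 140.7  22.3] diff [ 2.2540e+00 -6.1063e+01  4.6793e+01  4.0000e-02 -4.0000e-03  5.0000e-03]
```

play_rows(rows=[{"dx": 0.19,"dy": -0.5,"dz": 0.4,"ax": 0,"ay": 0,"az": 0.006,"claw": 4},{"dx": 0,"dy": -1,"dz": 0.8,"ax": 0,"ay": 0,"az": 0,"claw": 4},{"dx": 0,"dy": -1,"dz": 1,"ax": 0,"ay": 0,"az": 0,"claw": 4},{"dx": 0,"dy": -1,"dz": 1,"ax": 0,"ay": 0,"az": 0,"claw": 4},{"dx": 0,"dy": -0.7,"dz": 0.8,"ax": 0,"ay": 0,"az": 0,"claw": 4},{"dx": 0,"dy": -0.5,"dz": 0.3,"ax": 0,"ay": 0,"az": 0,"claw": 4},{"dx": 0,"dy": -0.4,"dz": 0,"ax": 0,"ay": 0,"az": 0,"claw": 4},{"dx": 0,"dy": 0,"dz": 0,"ax": 0,"ay": 0,"az": 0,"claw": 4},{"dx": 0,"dy": 0,"dz": 0,"ax": 0,"ay": 0,"az": 0,"claw": 4}])

```text
t: 8.8
eef_pos: [477.8, 81.9, 190.8]
tcp_rot: [3.04, -0.789, 0.003]
ft_force: [-0.5, -0.2, -1.8]
gripper_width: 55.2
```

```bash
python3 shot.py w8; python3 - <<'E'
from h import *
im=cv2.imread('pics/w8.png');cv2.imwrite('pics/w8c.png',cv2.resize(im[90:200,185:375],None,fx=4.2,fy=4.2,interpolation=cv2.INTER_CUBIC))
E
```

```text
8.8 [477.76222283  81.85365331 190.829358  ] [-0.54728249 -0.22931186 -1.76072558] 55.21276289694375
```

View pics/w8c.png

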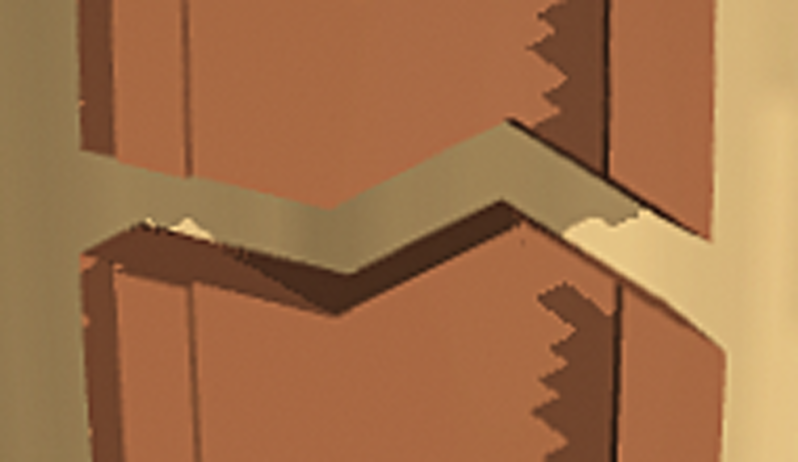

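```bash
python3 - <<'E'
from rel import *
kp=['Lt','at','bt','Rt']
dp=np.array([(80,150),(332,208),(508,120),(712,240)])/4.2+[185,90]
kf=['Lt','at','bt','Rt','LB','aB','bB']
df=np.array([(82,254),(335,315),(523,222),(725,350),(140,222),(348,272),(502,200)])/4.2+[185,90]
o,_=pickle.load(open('w8.pkl','rb'));R=Ro.from_rotvec(o['tcp_rot'])
print(R.as_matrix().round(4))
a,ra=pose('w8.pkl',kp,dp,[0,-65,168,0,0,0]);b,rb=pose('w8.pkl',kf,df,[0,-57,160,0,0,0])
b2,rb2=pose('w8.pkl',kf[:4],df[:4],[0,-57,160,0,0,0])
print('plaque',a.round(3),ra.round(1).tolist());print('frag',b.round(3),rb.round(1).tolist())
print('diff',(a-b).round(3),(a-b2).round(3))
E
```

```text
[[ 8.738e-01 -4.862e-01  1.500e-03]
 [-4.862e-01 -8.738e-01 -1.500e-03]
 [ 2.100e-03  6.000e-04 -1.000e+00]]
plaque [-1.16000e+00 -6.63170e+01  1.69029e+02  0.00000e+00  0.00000e+00
 -1.50000e-02] [[0.2, 0.4], [-0.1, -0.3], [-0.0, -0.8], [-0.0, 0.6]]
frag [-4.74000e-01 -5.72650e+01  1.64196e+02  0.00000e+00  0.00000e+00
 -7.00000e-03] [[-0.7, 0.5], [0.5, -0.6], [-0.9, -0.1], [0.3, 1.1], [1.8, -0.2], [0.5, -0.1], [-0.9, -0.6]]
diff [-6.860e-01 -9.052e+00  4.833e+00  0.000e+00  0.000e+00 -8.000e-03] [-7.570e-01 -9.038e+00  4.240e+00  0.000e+00  0.000e+00 -7.000e-03]
```

play_rows(rows=[{"dx": -0.04,"dy": -0.1,"dz": 0.1,"ax": 0,"ay": 0,"az": -0.006,"claw": 4},{"dx": 0,"dy": -0.2,"dz": 0.1,"ax": 0,"ay": 0,"az": 0,"claw": 4},{"dx": 0,"dy": -0.2,"dz": 0.1,"ax": 0,"ay": 0,"az": 0,"claw": 4},{"dx": 0,"dy": 0,"dz": 0.1,"ax": 0,"ay": 0,"az": 0,"claw": 4},{"dx": 0,"dy": 0,"dz": 0,"ax": 0,"ay": 0,"az": 0,"claw": 4},{"dx": 0,"dy": 0,"dz": 0,"ax": 0,"ay": 0,"az": 0,"claw": 4}])

```text
t: 9.35
eef_pos: [479.5, 86.4, 186.2]
tcp_rot: [3.042, -0.78, 0.002]
ft_force: [-0.1, -0.5, -1.9]
gripper_width: 54.7
```

```bash
python3 - <<'E'
from station import bot
for i in range(3):
    bot.capture('scene');o=bot.observe();print(o['t'],o['eef_pos'].round(2),o['ft_force'].round(2))
E
```

```text
9.4 [479.47  86.39 186.15] [ 0.46  0.46 -2.31]
9.45 [479.47  86.39 186.16] [-0.44  0.07 -1.11]
9.5 [479.47  86.4  186.17] [ 0.92  0.02 -2.23]
```

play_rows(rows=[{"dx": 0,"dy": 0,"dz": 0.04,"ax": 0,"ay": 0,"az": 0,"claw": 4},{"dx": 0,"dy": 0,"dz": 0,"ax": 0,"ay": 0,"az": 0,"claw": 4},{"dx": 0,"dy": 0,"dz": 0,"ax": 0,"ay": 0,"az": 0,"claw": 4}])

```text
t: 9.75
eef_pos: [479.5, 86.4, 186.1]
tcp_rot: [3.042, -0.78, 0.002]
ft_force: [-2.3, 0.6, 2.6]
gripper_width: 54.9
```

```bash
cat > rd.py <<'E'
from station import bot
import numpy as np
F=[];Z=[]
for i in range(6):
    bot.capture('side');o=bot.observe();F.append(o['ft_force']);Z.append(o['eef_pos'])
F=np.array(F);u=np.array([np.cos(np.radians(61.2)),np.sin(np.radians(61.2)),0])
print(o['t'],np.mean(Z,0).round(2),F.mean(0).round(2),'along',(F@u).mean().round(2),(F@u).std().round(2),o['ft_torque'].round(2),o['gripper_width'])
E
python3 rd.py
```

```text
10.05 [479.51  86.41 186.09] [-3.38 -0.2   5.16] along -1.8 0.43 [-0.06  0.93 -0.02] 55.24037994402813
```

play_rows(rows=[{"dx": 0,"dy": 0,"dz": 0.04,"ax": 0,"ay": 0,"az": 0,"claw": 4},{"dx": 0,"dy": 0,"dz": 0,"ax": 0,"ay": 0,"az": 0,"claw": 4},{"dx": 0,"dy": 0,"dz": 0,"ax": 0,"ay": 0,"az": 0,"claw": 4}])

```text
t: 10.3
eef_pos: [479.5, 86.4, 186.1]
tcp_rot: [3.042, -0.78, 0.002]
ft_force: [-5.9, -0.3, 9.9]
gripper_width: 54.8
```

```bash
python3 rd.py; python3 shot.py w9;python3 - <<'E'
from h import *
im=cv2.imread('pics/w9.png');cv2.imwrite('pics/w9c.png',cv2.resize(im[90:200,185:375],None,fx=4.2,fy=4.2,interpolation=cv2.INTER_CUBIC))
E
```

```text
10.6 [479.52  86.42 186.06] [-5.32 -0.19  9.98] along -2.73 0.25 [0.04 1.46 0.  ] 55.06958608829292
10.6 [479.53328514  86.42430287 186.07742538] [-5.14167304 -0.49282803 10.57818781] 55.06958608829292
```

View pics/w9c.png

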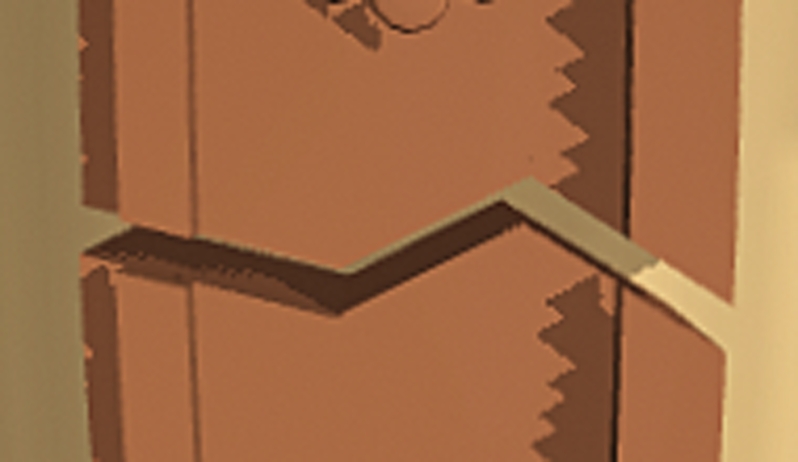

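```bash
python3 - <<'E'
from rel import *
kp=['Lt','at','bt','Rt']
dp=np.array([(80,205),(348,270),(530,180),(737,303)])/4.2+[185,90]
df=np.array([(84,257),(338,315),(523,222),(725,350)])/4.2+[185,90]
o,_=pickle.load(open('w9.pkl','rb'));R=Ro.from_rotvec(o['tcp_rot'])
print(R.as_matrix().round(4))
a,ra=pose('w9.pkl',kp,dp,[0,-65,168,0,0,0]);b,rb=pose('w9.pkl',kp,df,[0,-57,160,0,0,0])
print('plaque',a.round(3),ra.round(1).tolist());print('frag',b.round(3),rb.round(1).tolist())
print('diff',(a-b).round(3))
a,ra=pose('w9.pkl',kp,dp,[0,-65,164.3,0,0,0],(0,1,5));b,rb=pose('w9.pkl',kp,df,[0,-57,164.3,0,0,0],(0,1,5))
print('diff',(a-b).round(3),ra.round(1).tolist())
E
```

```text
[[ 8.766e-01 -4.811e-01  8.000e-04]
 [-4.811e-01 -8.766e-01 -1.500e-03]
 [ 1.400e-03  1.000e-03 -1.000e+00]]
plaque [ 2.44000e-01 -6.14870e+01  1.63418e+02  0.00000e+00  0.00000e+00
 -7.00000e-03] [[0.8, 0.8], [-0.9, -0.8], [-0.3, -1.3], [0.4, 1.4]]
frag [-2.81000e-01 -5.71570e+01  1.65243e+02  0.00000e+00  0.00000e+00
 -1.30000e-02] [[-0.0, 0.3], [0.4, -0.6], [-0.7, -0.2], [0.2, 0.4]]
diff [ 0.525 -4.329 -1.825  0.     0.     0.006]
diff [ 0.584 -4.122  0.     0.     0.     0.005] [[1.5, 0.9], [-0.6, -0.9], [-0.3, -1.2], [0.0, 1.1]]
```

play_rows(rows=[{"dx": 0.04,"dy": 0,"dz": -0.08,"ax": 0,"ay": 0,"az": 0.003,"claw": 4},{"dx": 0,"dy": -0.08,"dz": 0,"ax": 0,"ay": 0,"az": 0,"claw": 4},{"dx": 0,"dy": -0.08,"dz": 0,"ax": 0,"ay": 0,"az": 0,"claw": 4},{"dx": 0,"dy": -0.08,"dz": 0,"ax": 0,"ay": 0,"az": 0,"claw": 4},{"dx": 0,"dy": 0,"dz": 0,"ax": 0,"ay": 0,"az": 0,"claw": 4},{"dx": 0,"dy": 0,"dz": 0,"ax": 0,"ay": 0,"az": 0,"claw": 4}])

```text
t: 11.15
eef_pos: [481.1, 88.4, 186.1]
tcp_rot: [3.041, -0.784, 0.002]
ft_force: [0.5, -0.3, -1.2]
gripper_width: 55.3
```

```bash
python3 rd.py
```

```text
11.45 [481.05  88.38 186.15] [-0.05  0.08 -1.39] along 0.05 0.32 [-0.02 -0.03 -0.01] 54.79163105749872
```

play_rows(rows=[{"dx": 0,"dy": -0.04,"dz": 0,"ax": 0,"ay": 0,"az": 0,"claw": 4},{"dx": 0,"dy": -0.04,"dz": 0,"ax": 0,"ay": 0,"az": 0,"claw": 4},{"dx": 0,"dy": -0.04,"dz": 0,"ax": 0,"ay": 0,"az": 0,"claw": 4},{"dx": 0,"dy": 0,"dz": 0,"ax": 0,"ay": 0,"az": 0,"claw": 4},{"dx": 0,"dy": 0,"dz": 0,"ax": 0,"ay": 0,"az": 0,"claw": 4}])

```text
t: 11.87
eef_pos: [481.6, 89.5, 186.1]
tcp_rot: [3.041, -0.784, 0.001]
ft_force: [-0.1, 0.2, -2.7]
gripper_width: 55.0
```

```bash
python3 rd.py
```

```text
12.1667 [481.59  89.4  186.18] [-0.02 -0.22 -2.23] along -0.2 0.2 [-0.07  0.03 -0.06] 54.85089646160999
```

play_rows(rows=[{"dx": 0,"dy": -0.03,"dz": 0,"ax": 0,"ay": 0,"az": 0,"claw": 4},{"dx": 0,"dy": 0,"dz": 0,"ax": 0,"ay": 0,"az": 0,"claw": 4},{"dx": 0,"dy": 0,"dz": 0,"ax": 0,"ay": 0,"az": 0,"claw": 4}])

```text
t: 12.42
eef_pos: [481.8, 89.6, 186.2]
tcp_rot: [3.041, -0.785, 0.002]
ft_force: [0.2, 0.1, -2.5]
gripper_width: 55.2
```

play_rows(rows=[{"dx": 0,"dy": -0.03,"dz": 0,"ax": 0,"ay": 0,"az": 0,"claw": 4},{"dx": 0,"dy": 0,"dz": 0,"ax": 0,"ay": 0,"az": 0,"claw": 4},{"dx": 0,"dy": 0,"dz": 0,"ax": 0,"ay": 0,"az": 0,"claw": 4}])

```text
t: 12.67
eef_pos: [481.8, 89.8, 186.2]
tcp_rot: [3.04, -0.785, 0.001]
ft_force: [-1.9, -1.6, -0.9]
gripper_width: 55.1
```

play_rows(rows=[{"dx": 0,"dy": -0.03,"dz": 0,"ax": 0,"ay": 0,"az": 0,"claw": 4},{"dx": 0,"dy": 0,"dz": 0,"ax": 0,"ay": 0,"az": 0,"claw": 4},{"dx": 0,"dy": 0,"dz": 0,"ax": 0,"ay": 0,"az": 0,"claw": 4}])

```text
t: 12.92
eef_pos: [481.9, 90.0, 186.1]
tcp_rot: [3.04, -0.785, 0.001]
ft_force: [-2.8, -3.4, -0.8]
gripper_width: 54.5
```

```bash
python3 rd.py; python3 shot.py wa;python3 - <<'E'
from h import *
im=cv2.imread('pics/wa.png');cv2.imwrite('pics/wac.png',cv2.resize(im[90:200,185:375],None,fx=4.2,fy=4.2,interpolation=cv2.INTER_CUBIC))
E
```

```text
13.2167 [481.86  89.97 186.12] [-3.54 -3.81 -0.28] along -5.05 0.28 [-0.89  0.67 -0.04] 54.970815510410986
13.2167 [481.85743111  89.95013466 186.12491651] [-3.15996464 -3.6248377  -0.29391398] 54.970815510410986
```

View pics/wac.png

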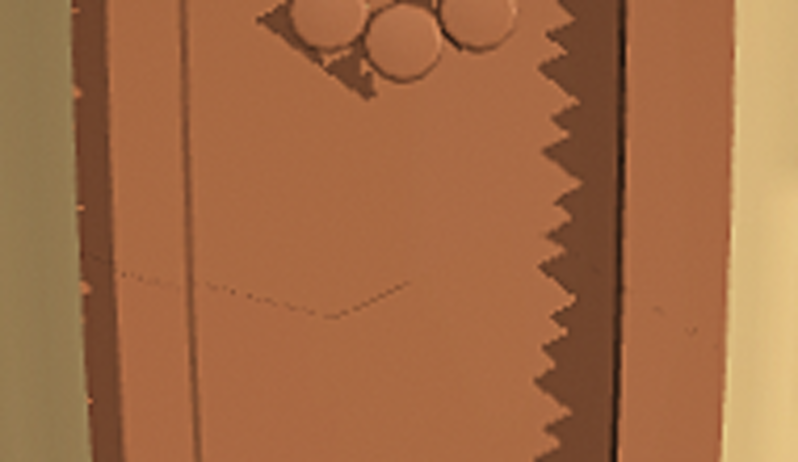

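The join is closed: it shows as a hairline, and the edges and mouldings run straight through. The push is about 5 N, so I'll raise it to about 10 N.

play_rows(rows=[{"dx": 0,"dy": -0.02,"dz": 0,"ax": 0,"ay": 0,"az": 0,"claw": 4},{"dx": 0,"dy": -0.015,"dz": 0,"ax": 0,"ay": 0,"az": 0,"claw": 4},{"dx": 0,"dy": 0,"dz": 0,"ax": 0,"ay": 0,"az": 0,"claw": 4},{"dx": 0,"dy": 0,"dz": 0,"ax": 0,"ay": 0,"az": 0,"claw": 4},{"dx": 0,"dy": 0,"dz": 0,"ax": 0,"ay": 0,"az": 0,"claw": 4}])

```text
t: 13.68
eef_pos: [481.9, 90.1, 186.1]
tcp_rot: [3.039, -0.785, 0.001]
ft_force: [-4.2, -5.2, 0.7]
gripper_width: 55.2
```

```bash
python3 rd.py
```

```text
13.9833 [481.93  90.1  186.14] [-4.51 -6.21  0.36] along -7.61 0.21 [-1.16  0.86 -0.05] 54.43173456695026
```

play_rows(rows=[{"dx": 0,"dy": -0.028,"dz": 0,"ax": 0,"ay": 0,"az": 0,"claw": 4},{"dx": 0,"dy": 0,"dz": 0,"ax": 0,"ay": 0,"az": 0,"claw": 4},{"dx": 0,"dy": 0,"dz": 0,"ax": 0,"ay": 0,"az": 0,"claw": 4},{"dx": 0,"dy": 0,"dz": 0,"ax": 0,"ay": 0,"az": 0,"claw": 4},{"dx": 0,"dy": 0,"dz": 0,"ax": 0,"ay": 0,"az": 0,"claw": 4}])

```text
t: 14.4
eef_pos: [482.0, 90.2, 186.2]
tcp_rot: [3.039, -0.785, 0.0]
ft_force: [-5.5, -7.2, 0.4]
gripper_width: 55.1
```

```bash
python3 rd.py
```

```text
14.7 [481.99  90.19 186.14] [-5.99 -7.37  1.49] along -9.35 0.16 [-1.46  1.02 -0.03] 54.71797614157153
```

play_rows(rows=[{"dx": 0,"dy": 0,"dz": 0,"ax": 0,"ay": 0,"az": 0,"claw": 4},{"dx": 0,"dy": 0,"dz": 0,"ax": 0,"ay": 0,"az": 0,"claw": 4},{"dx": 0,"dy": 0,"dz": 0,"ax": 0,"ay": 0,"az": 0,"claw": 4},{"dx": 0,"dy": 0,"dz": 0,"ax": 0,"ay": 0,"az": 0,"claw": 4},{"dx": 0,"dy": 0,"dz": 0,"ax": 0,"ay": 0,"az": 0,"claw": 4},{"dx": 0,"dy": 0,"dz": 0,"ax": 0,"ay": 0,"az": 0,"claw": 4},{"dx": 0,"dy": 0,"dz": 0,"ax": 0,"ay": 0,"az": 0,"claw": 4},{"dx": 0,"dy": 0,"dz": 0,"ax": 0,"ay": 0,"az": 0,"claw": 4},{"dx": 0,"dy": 0,"dz": 0,"ax": 0,"ay": 0,"az": 0,"claw": 4},{"dx": 0,"dy": 0,"dz": 0,"ax": 0,"ay": 0,"az": 0,"claw": 4},{"dx": 0,"dy": 0,"dz": 0,"ax": 0,"ay": 0,"az": 0,"claw": 4},{"dx": 0,"dy": 0,"dz": 0,"ax": 0,"ay": 0,"az": 0,"claw": 4}])

```text
t: 15.7
eef_pos: [482.0, 90.2, 186.1]
tcp_rot: [3.038, -0.785, 0.0]
ft_force: [-5.9, -7.7, 0.4]
gripper_width: 54.9
```

play_rows(rows=[{"dx": 0,"dy": 0,"dz": 0,"ax": 0,"ay": 0,"az": 0,"claw": 4},{"dx": 0,"dy": 0,"dz": 0,"ax": 0,"ay": 0,"az": 0,"claw": 4},{"dx": 0,"dy": 0,"dz": 0,"ax": 0,"ay": 0,"az": 0,"claw": 4},{"dx": 0,"dy": 0,"dz": 0,"ax": 0,"ay": 0,"az": 0,"claw": 4},{"dx": 0,"dy": 0,"dz": 0,"ax": 0,"ay": 0,"az": 0,"claw": 4},{"dx": 0,"dy": 0,"dz": 0,"ax": 0,"ay": 0,"az": 0,"claw": 4},{"dx": 0,"dy": 0,"dz": 0,"ax": 0,"ay": 0,"az": 0,"claw": 4},{"dx": 0,"dy": 0,"dz": 0,"ax": 0,"ay": 0,"az": 0,"claw": 4},{"dx": 0,"dy": 0,"dz": 0,"ax": 0,"ay": 0,"az": 0,"claw": 4},{"dx": 0,"dy": 0,"dz": 0,"ax": 0,"ay": 0,"az": 0,"claw": 4},{"dx": 0,"dy": 0,"dz": 0,"ax": 0,"ay": 0,"az": 0,"claw": 4},{"dx": 0,"dy": 0,"dz": 0,"ax": 0,"ay": 0,"az": 0,"claw": 4}])

```text
t: 16.7
eef_pos: [482.0, 90.2, 186.1]
tcp_rot: [3.038, -0.785, 0.0]
ft_force: [-5.9, -8.0, 0.9]
gripper_width: 55.0
```

```bash
python3 rd.py; python3 shot.py wb;python3 - <<'E'
from h import *
from station import bot
im=cv2.imread('pics/wb.png');cv2.imwrite('pics/wbc.png',cv2.resize(im[60:260,160:400],None,fx=3,fy=3,interpolation=cv2.INTER_CUBIC))
im=bot.capture('scene');cv2.imwrite('pics/sb.png',im)
im=bot.capture('side');cv2.imwrite('pics/sd.png',cv2.resize(im[170:330,170:350],None,fx=4,fy=3.7,interpolation=cv2.INTER_CUBIC))
E
```

```text
17.0 [481.99  90.19 186.15] [-5.7  -8.06  1.25] along -9.81 0.37 [-1.46  1.04 -0.09] 55.252099850984536
17.0 [481.99783766  90.19054753 186.14966334] [-5.30533515 -8.1033659   2.03366744] 55.252099850984536
```

View pics/wbc.png

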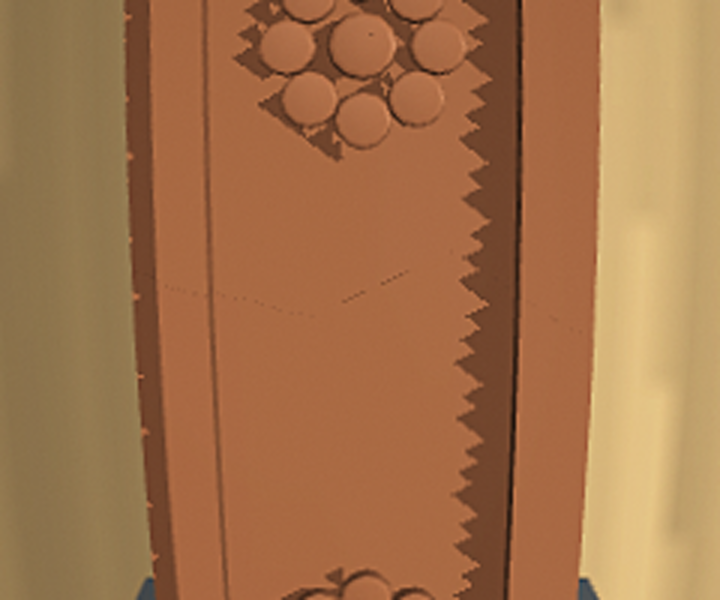

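View pics/sd.png

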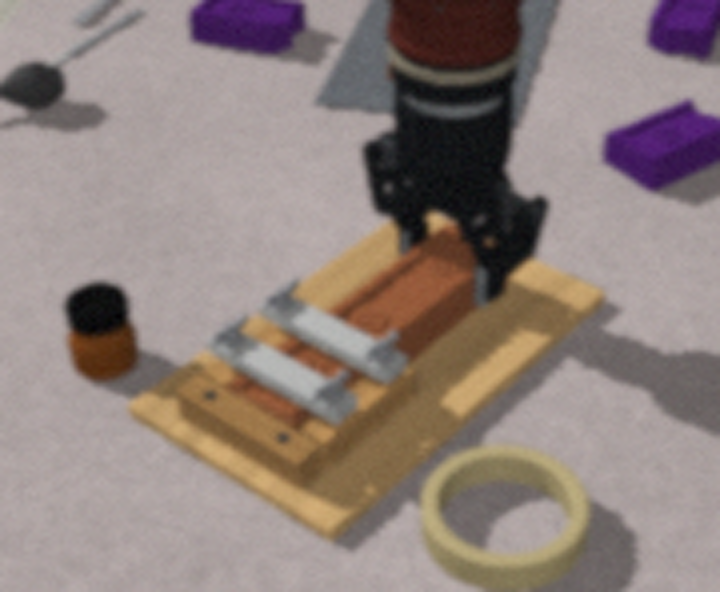

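View pics/sb.png

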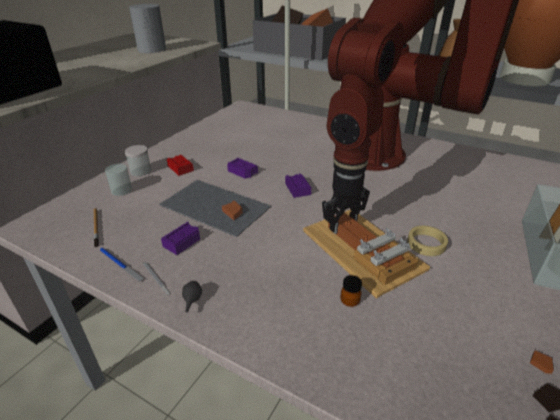

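The wrist view shows the fit closed, with only a hairline zigzag from about (135,285) to (590,332) and the edges running through. In the scene view the sherd (232,211), tape (428,240) and jar (351,291) have not moved. The push has held at about 9.5–10 N for over 2 s, so I'm handing in.

```bash
python3 -c "
from station import bot
print(bot.sign_off())"
```

```text
the job is handed in; nothing more can be done
None
```

I fitted the loose end piece against the clamped plaque's break and was still gripping and pressing it when I handed the job in. No verdict was reported.

**How it went:** I gripped the piece by its rear half on the mat and set it down lightly on the jig board. I closed the last millimetres in steps of 0.3–0.4 mm. At first touch the push was about 2 N, and I raised it gradually from there.

**Last checks:**
- **Fit:** the wrist picture shows only a hairline zigzag at the join, and the edges and mouldings run straight through.
- **Push:** the wrist sensor read 9.4–9.8 N lengthwise, at rest, from 14.7 s to 17.0 s, and was unchanged at hand-in. This is the force on the wrist, not measured at the join.
- **Grip:** the fingers were still closed on the piece at about 55 mm.
- **Other things:** the other sherd, tape roll and jar are at the same pixel positions as at the start.

**Checks that disagreed:**
- **Height at close range:** my picture measurements came out about 4 mm low, for the piece and the plaque alike, so I relied on the difference between them. One fit just before contact put the piece 1.8 mm lower than the plaque, although it was resting on the board.
- **Extra forces:** the sensor also showed about 1–2 N sideways and 3–4 N of upward support. Board friction may therefore bring the true force at the join to about 8–10 N, still within your 5–15 N range.

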